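Key over to the locked medicine box: push home, turn and hold

ROBOT

A 6-joint arm with a two-finger parallel gripper is mounted at the origin on a cart in front of the work surface, level with it; the furniture and walls round the work are solid. World frame = base frame: x ahead of the robot, y to its left, z up, the work surface at z = 0. Lengths are in mm, angles in degrees, forces in N, time in s.
With the tool pointing down it reaches from about 350 to 850 mm from the base axis. Payload 8.1 kg.
Tool frame: the origin (TCP) lies at the very end of the fingers, on their centre line; the grasp point (between the pads) lies 19 mm behind it (r.grip_point_offset is the distance from the TCP to the grasp point, in mm); z points along the fingers, y is the line along which they close (so a half turn about z gives the same grasp; the last joint's range is limited). The gripper opens to 85 mm and grips with 20 to 120 N. Pads are 22 mm wide; open, the fingers measure 114 mm over their backs; the gripper's body (76 mm by 85 mm) begins 54 mm behind the grasp point. The pads swing forward as they close: fully open they stand 13 mm farther back than shut.
Start: joints at [65.18, 7.471, 85.268, -0, 87.261, -4.893], TCP at [204.477, 564.087, 231.292] pointing down, gripper open.
Joint ranges: [-169.43, 169.43], [-51.17, 129.36], [1.28, 143.12], [-76.62, 256.62], [0, 156.53], [-152.29, 152.29]. Speed limits (degrees/s): [136.94, 136.94, 159.86, 180, 180, 180].

INTERFACE

Orientations are given as [roll, pitch, yaw] about the fixed x, y, z axes, in that order (R = Rz(yaw) Ry(pitch) Rx(roll)).
In Python, from bench import status, eyes, r gives the robot as it stands.
- The arm moves only by the shell command python3 -m handwheel 'ROWS' [FORCE]. ROWS is a JSON object whose one key "series" holds a list that holds one entry, the list of rows, each a list of 7 numbers: the shift along the tool's x, y, z in cm, then the turn, a rotation vector about the tool's x, y, z in rad, then the opening, from 0 (shut) to 1 (fully open). In form: {"series": [[[tx, ty, tz, rx, ry, rz, claw], ...]]}. A call has 1 to 12 rows; each row is the pose to reach, as a shift and turn from the pose commanded when the call began, along the tool's axes at that moment; what a row does not reach only later rows make up. A row lasts 1/8 s, in which the tool goes at most 62.5 mm and 10.7 degrees, less where a joint would pass 70% of its speed; a pose out of reach is approached as far as the arm can. A call with a gripper value outside its range is refused whole. The fingers move at their own pace and stop on an object; FORCE is the grip in N (left out, the last holds). Time passes only in rows, so rows that repeat a pose let the fingers close. It gives the time, the measured TCP pose, the force, the opening and the grip force at its end, in the units of the state.
- status.sense(): the state, without advancing time (a new reading comes with each control period).
- eyes.snapshot(name): name is "scene" or "side" or "wrist"; returns a dict with "img" (480x640x3 uint8, red, green, blue), "mtx" (3x3 intrinsics, pixels), "k1" (the pictures are not rectified: a ray, as slopes to the right and down, at radius r is drawn at 1 + k1 r^2 times it, then the intrinsics apply), "R" (3x3) and "t" (3): a world point X has camera coordinates R X + t. Camera axes: x right, y down, z forward; pixel columns grow to the right and rows downward; lengths in mm; the calibration is good to about 2 mm. A picture is of the moment at which its call begins. There is no depth.
- r.hand_in(): hands the job in; it is judged then, once.
The state is a dict: "time": time; "joint_pos": joint angles; "qd": joint speeds; "joint_efforts": joint torques, N m; "tool_pos": TCP position; "tcp_rot": TCP orientation; "ft_force": force on the tool from outside, world axes, zero at the start; "wrist_torque": the same for the moment, N m; "finger_gap": finger opening in mm; "grip_force": force on a finger pad.
Only numpy, scipy, OpenCV 4.12 (cv2) and the standard library are available. Lean on these libraries where they do the work, as an engineer would, in place of code of your own. Each camera call takes 0.05 s, during which the arm holds its last target. There are 200 camera calls.

TASK

The two grey steel medicine boxes take the same key, and it was left in the lock of the one that stands open. Draw it out and push it fully home in the keyhole of the shut box, past its sticky pins (if the dust cover lies over that keyhole, swing it aside first), then turn it a quarter clockwise, as far as it goes. The lock springs back, so finish still gripping the key and holding it turned while I lift the lid, and leave the other things on the worktop where they stand.

Things in the scene. Friction and masses are not known exactly. Their poses are not given: they have to be found in the camera images.
- key: the key, upright in the open box's lock at the start. Origin: tip of its blade; z up to the bow, x its width, y its thickness. Steel blade 10 wide, 4 thick, z 0 to 26, last 4.5 tapering to a 2 wide tip; shoulder 14 x 6, z 26 to 30, rests on the lock's face; neck 11 x 5. Edges alike: fits either way round. 35 g. Pulls straight up out of the open box's lock with almost no force
- key_bow (a point): middle of the key's black plastic bow, 53 above the blade's tip: bow 30 wide (key x), 9 thick (key y), 34 high (36 to 70 above the tip). Axes are the key's. Grip it from above across the 9 mm thickness, fingertips no lower than 36 above the tip
- keyhole (a point): centre of the lock face of the shut box, 86 above the worktop; axes are the box's: x from front edge to hinge (away from the robot at yaw 0), z up. Slot 11.5 long (x), 5.5 wide (y), long sides chamfered 1.5, 29 deep, open below. The key goes straight down, flat along the slot; fully home its shoulder meets the face and the tip is 26 below this point
- pins (a point): the two sprung, sticky pins in the shut box's slot: this point lies between them, 14.8 below the keyhole; they stand at 9 and 20.5 below the face. Each resists with about 10 N until the tapered tip has pushed it aside: press steadily (20 N is safe), or rock the key slightly (1 mm, 0.05 rad) while pressing. They also lock the plug until the key is home
- open_keyhole (a point): the like point of the open box: centre of its lock face, 86 above the worktop, where the key stands at the start; axes and slot as for the other, without sticky pins
- lock (a joint): turn of the shut box's lock plug, rad: 0 locked (slot along the box's x), grows clockwise seen from above, stop at 1.571. A spring turns it back: 0.014 N m at 0, 0.07 N m at the stop. The blade has up to 0.2 rad of play in the slot, so the hand must turn up to that much more than the plug
- cover (a joint): swing of the steel dust cover over the shut box's keyhole, rad: 0 squarely over the keyhole, grows clockwise seen from above (towards the box's front edge), stop at 2.1. Stays where it is left; about 0.5 N at the stud moves it. Starts anywhere from 0 to 2.0; the keyhole is free for the key from about 1.2
- cover_stud (a point): top centre of the round stud on the dust cover: stud 10 diameter, 9 high, top 15 above the box's deck (100 above the worktop), on a disc of 25 diameter, 3 thick. The cover turns about a vertical rivet in the deck, 26 to the left of the keyhole (+y of the keyhole's frame); the stud's centre is 26 from that rivet. Grip or push the stud along its arc
- shut_box: grey steel medicine box with its lid shut, 148 deep (x), 160 wide (y), 85 high, fixed to the worktop. Origin: centre of its underside; the keyhole is 38 in front of the centre (-x), in a flat deck 64 deep along the front edge; the lid behind it carries a wire handle 12 high. The boxes may stand either way round, left or right
- open_box: the other box, same make and size, fixed, its lid standing open at the back (top edge about 170 above the worktop, over 110 behind its keyhole). Origin and keyhole as for the shut box. Its own dust cover is swung aside towards the front left, stud 43 from its keyhole
- mug: mug, 81 x 113 x 88. Stands on the worktop; origin under its centre. Leave it
- onion: onion, 82 across, 94 high. Stands on the worktop; origin under its centre. Leave it
- salt_shaker: salt shaker, 44 across, 90 high, between the two boxes. Stands on the worktop; origin under its centre. Leave it
- spice_jar: small spice jar, 41 across, 105 high. Stands on the worktop; origin under its centre. Leave it
- lime: lime, 52 x 43 x 42. Stands on the worktop; origin under its centre. Leave it
There are look-alikes about, which are no part of the job. There is more than one size of the key; the job needs the smaller.

How it is judged:
By the outcome, as a careful person would: the job done as asked, in the order asked, and still so for the second after the job is handed in, while the arm keeps its last pose, push and grip.
It also fails if it takes over 58 s, if anything falls off the work surface, if the arm or the gripper's body presses on something with over 40 N, if the wrist force passes 120 N, or if a joint passes its speed limit or range.

## Working session

There is one attempt and no reset: what is moved stays moved. The work goes in short steps, Python scripts to look and compute and a shell command to move; the robot and the scene stay as the last step left them, time stands still between calls to the robot, and variables do not carry over. Pictures are saved under pics/ and viewed, at most 13 in all, crops included, and the job is handed in when it is done.

```bash
ls; mkdir -p pics
cat > h.py <<'E'
import numpy as np, cv2, pickle
from bench import status, eyes, r
def snap(n,f):
    s=eyes.snapshot(n); cv2.imwrite('pics/'+f+'.png',s['img'][:,:,::-1]); pickle.dump(s,open('pics/'+f+'.pkl','wb')); return s
def load(f): return pickle.load(open('pics/'+f+'.pkl','rb'))
def proj(s,X):
    c=np.atleast_2d(X)@np.array(s['R']).T+np.array(s['t']); p=c[:,:2]/c[:,2:]
    p=p*(1+s['k1']*(p**2).sum(1,keepdims=True)); K=np.array(s['mtx'])
    return p@K[:2,:2].T+K[:2,2]
def onplane(s,uv,z):
    K=np.array(s['mtx']); d=(np.array(uv,float)-K[:2,2])/[K[0,0],K[1,1]]; p=d.copy()
    for _ in range(30): p=d/(1+s['k1']*(p@p))
    R=np.array(s['R']); o=-R.T@np.array(s['t']); v=R.T@np.r_[p,1]; return o+v*(z-o[2])/v[2]
E
python3 - <<'E'
from h import *
for n in('scene','side'):
    s=snap(n,n+'0'); print(n,s['k1'],(-np.array(s['R']).T@s['t']).round(),np.array(s['mtx'])[0,0])
print(status.sense())
E
```

```text
pics
scene -0.018388720211089067 [ -96. -697.  901.] 554.2422201332352
side 0.004147249189604366 [ 544. 1082. 1064.] 553.8662216933399
{'time': 0.1, 'joint_pos': array([ 6.51802042e+01,  7.51159749e+00,  8.53234287e+01,  1.12979513e-03,
        8.72625312e+01, -4.89216239e+00]), 'qd': array([ 0.0073554 , -0.06261327, -0.26974928, -0.01295731, -0.02286938,
       -0.09765995]), 'joint_efforts': array([ 1.46721766e-03, -5.70955682e+01, -5.01939583e+01, -2.75843795e-04,
        8.25825351e-03, -3.30854209e-05]), 'tool_pos': array([204.25129397, 563.62942623, 230.33710109]), 'tcp_rot': array([-1.79902894e+02, -9.44405876e-03,  1.60072304e+02]), 'ft_force': array([ 0.39526899, -0.62921814, -0.11782299]), 'wrist_torque': array([-0.00636549, -0.03216196, -0.00302478]), 'grip_force': 0.0, 'finger_gap': 85.2601643854297}
```

View pics/scene0.png

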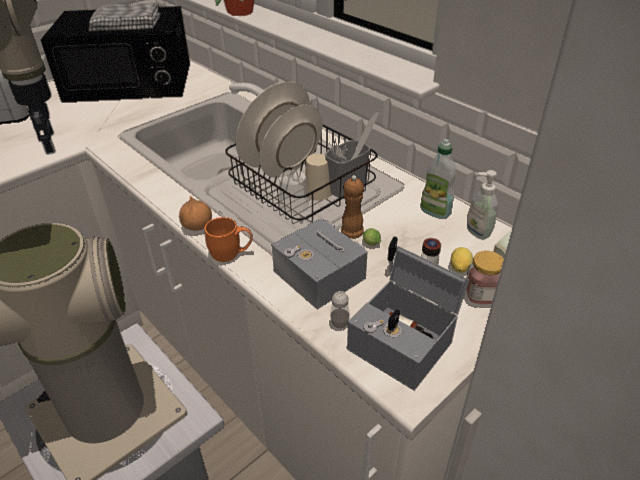

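View pics/side0.png

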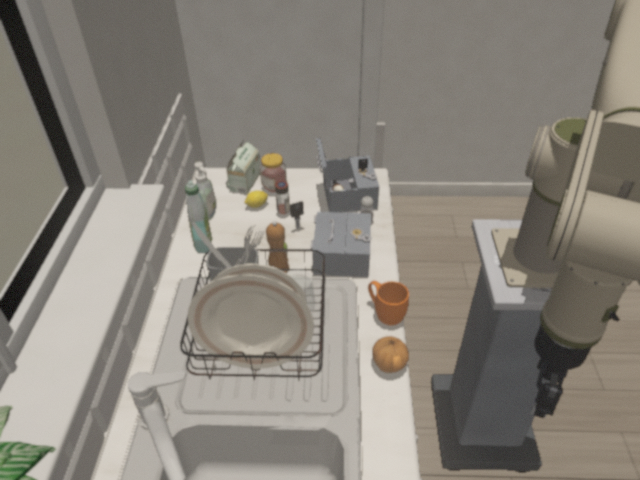

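The shut box is the left one, at about (320,260) in the scene picture. The open box with the key is at (405,330), and a look-alike key stands behind it at (392,250). I'll zoom in next.

Run:
```python
from h import *
a=cv2.imread('pics/scene0.png')[205:390,260:480]
b=cv2.imread('pics/side0.png')[140:285,300:400]
cv2.imwrite('pics/c1.png',np.hstack([cv2.resize(a,None,fx=2.4,fy=2.4,interpolation=2)]))
cv2.imwrite('pics/c2.png',cv2.resize(b,None,fx=4,fy=4,interpolation=2))
s=load('scene0')
for n,uv in dict(slot_open=(393,330),brass_shut=(306,254),stud=(291,252)).items(): print(n,onplane(s,uv,86))
for uv in [(274,262),(312,223),(366,257),(318,299-0)]: print('shut top',onplane(s,uv,85))
```

```text
slot_open [ 472.90736577 -277.17309665   86.        ]
brass_shut [497.88534654  -0.91291019  86.        ]
stud [478.24133589  26.99703938  86.        ]
shut top [430.79791633  28.4872931   85.        ]
shut top [582.22599432  72.1484157   85.        ]
shut top [587.37563369 -98.3141757   85.        ]
shut top [ 425.15674046 -118.51109314   85.        ]
```

View pics/c1.png

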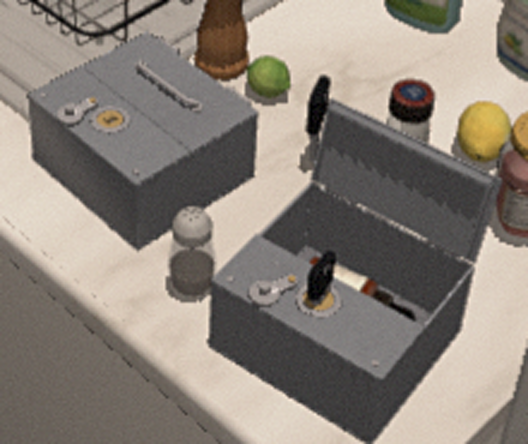

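View pics/c2.png

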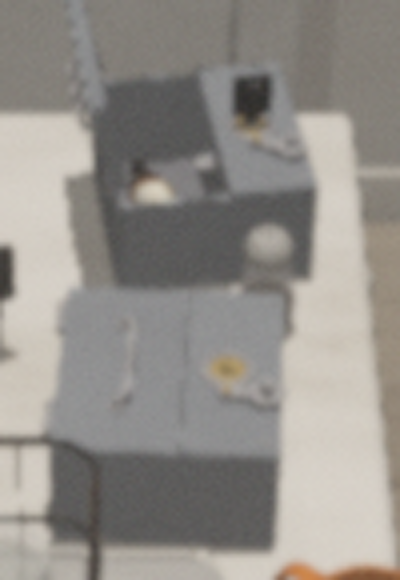

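The shut box's dust cover is swung aside to the front left, with its stud at about crop (70,112). The brass keyhole at (110,120) is visible. The key stands in the open box at scene pixel (393,322). Next I'll compute the move over it.

```bash
cat >> h.py <<'E'
from scipy.spatial.transform import Rotation as Ro
def rel(xyz,yaw,rp=(180,0)):
    "tool-frame shift (cm) and turn to reach the given TCP pose from the measured one"
    q=status.sense(); R0=Ro.from_euler('xyz',q['tcp_rot'],degrees=True); R1=Ro.from_euler('xyz',[*rp,yaw],degrees=True)
    return (R0.inv().apply(np.array(xyz)-q['tool_pos'])/10).round(2), (R0.inv()*R1).as_rotvec().round(3)
from scipy.optimize import least_squares
def boxfit(obs):
    "obs: list of (snap, box-frame pt, uv) -> x,y,yaw of box"
    def f(p):
        c,s_=np.cos(p[2]),np.sin(p[2]); out=[]
        for s,P,uv in obs:
            X=[p[0]+c*P[0]-s_*P[1],p[1]+s_*P[0]+c*P[1],P[2]]; out+=list((proj(s,X)[0]-uv))
        return np.array(out)
    o=least_squares(f,[500,-100,0],loss='soft_l1'); return o.x[:2].round(1),np.degrees(o.x[2]).round(2),f(o.x).round(1)
E
python3 - <<'E'
from h import *
s=load('scene0'); a=load('side0')
A=lambda u,v:(260+u/2.4,205+v/2.4); B=lambda u,v:(300+u/4,140+v/4)
F=[-74,80,85];BL=[74,80,85];BR=[74,-80,85];FR=[-74,-80,85];K=[-38,0,86]
print('shut',boxfit([(s,F,A(30,95)),(s,BL,A(148,35)),(s,BR,A(256,118)),(s,FR,A(137,183)),(s,K,A(110,119)),(a,F,B(278,457)),(a,BL,B(50,448)),(a,BR,B(70,290)),(a,FR,B(283,293)),(a,K,B(227,368))]))
print('open',boxfit([(s,F,A(212,282)),(s,BR,A(472,263)),(s,FR,A(378,378)),(s,K,A(318,300)),(a,F,B(315,188)),(a,BL,B(110,200)),(a,FR,B(278,65)),(a,K,B(248,130))]))
print(rel([480,-275,250],180))
E
```

```text
shut (array([532.3,  -4.8]), np.float64(-3.19), array([-1.7, -0.2, -0.5, -1.5,  0.7, -2.2, -1.3,  1.2, -0.5,  0.5,  0.1,
       -0.5, -1.3, -1.1, -0.7, -1.9, -0. , -0.3, -0.3, -0.4]))
open (array([ 510.3, -269.1]), np.float64(-352.13), array([-1.4, -1.5,  0.9,  0.1,  0.4,  0.5, -0.7, -0.8,  0. , -0.6,  0.5,
        0.4, -0.3, -1. , -0. , -1.6]))
(array([-54.51, -69.45,  -1.86]), array([-0.002, -0.   , -0.348]))
```

```bash
python3 -m handwheel '{"series": [[[-4,-4,-1,0,0,-0.05,1],[-9,-8.5,-2,0,0,-0.1,1],[-14,-13,-3,0,0,-0.15,1],[-18,-17,-3,0,0,-0.2,1],[-22,-21,-3,0,0,-0.25,1],[-26.5,-25,-3,0,0,-0.3,1],[-31,-29.5,-3,0,0,-0.348,1],[-35.5,-34,-3,0,0,-0.348,1],[-39.5,-38,-3,0,0,-0.348,1],[-43,-41.5,-3,0,0,-0.348,1],[-45.6,-43.5,-3,0,0,-0.348,1],[-45.6,-43.5,-3,0,0,-0.348,1]]]}' 40
python3 - <<'E'
from h import *
s=snap('wrist','w1'); print(s['k1'],(-np.array(s['R']).T@s['t']).round(1)); K=[494.4,-2.7,86]
print(proj(s,[K,[472.7,-274.3,86]]),status.sense()['joint_pos'])
E
```

```text
time: 1.6
tool_pos: [485.2, -2.2, 260.6]
tcp_rot: [-180.0, -0.1, 179.8]
ft_force: [0.1, 0.5, -0.0]
finger_gap: 84.9
grip_force: 0.0
-0.006188519985012016 [407.4  -0.7 403.4]
[[313.24895551 218.84593206]
 [ 11.45271092 196.50027623]] [-6.18391406e+00 -1.11767937e+01  1.00469330e+02  1.16401899e-02
  9.07957599e+01 -9.60776926e+01]
```

View pics/w1.png

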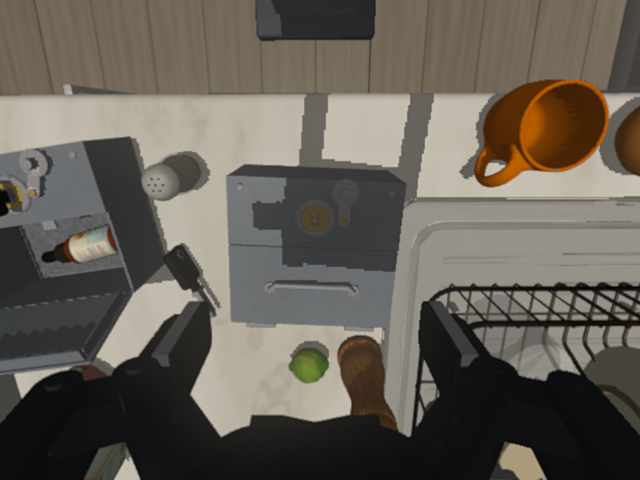

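The wrist picture shows the shut box's brass keyhole at (315,217), within 2 px of where I predicted it. Its cover stud is at (345,190), well clear of the keyhole at an angle of about 1.5 rad or more. Now I'll move over the open box's key.

```bash
python3 -m handwheel '{"series": [[[0.2,-4,0,0,0,-0.03,0.6],[0.4,-9,0,0,0,-0.06,0.6],[0.6,-14,0,0,0,-0.1,0.6],[0.8,-19,1,0,0,-0.137,0.6],[1,-23.5,2,0,0,-0.137,0.6],[1.25,-27.2,3,0,0,-0.137,0.6],[1.25,-27.2,4,0,0,-0.137,0.6],[1.25,-27.2,4,0,0,-0.137,0.6],[1.25,-27.2,4,0,0,-0.137,0.6]]]}' 40
python3 - <<'E'
from h import *
s=snap('wrist','w2'); print((-np.array(s['R']).T@s['t']).round(1)); K=[472.7,-274.3,86];T=[472.7,-274.3,130]
p=proj(s,[K,T]);print(p)
cv2.imwrite('pics/w2c.png',cv2.resize(s['img'][60:380,120:520,::-1],None,fx=1.8,fy=1.8,interpolation=2))
E
```

```text
time: 2.78
tool_pos: [472.9, -270.9, 221.7]
tcp_rot: [180.0, 0.0, -172.0]
ft_force: [0.1, 0.7, -0.8]
finger_gap: 51.3
grip_force: 0.0
[ 395.7 -280.6  364.5]
[[309.49843749 219.3091239 ]
 [308.56241635 236.46630321]]
```

View pics/w2c.png

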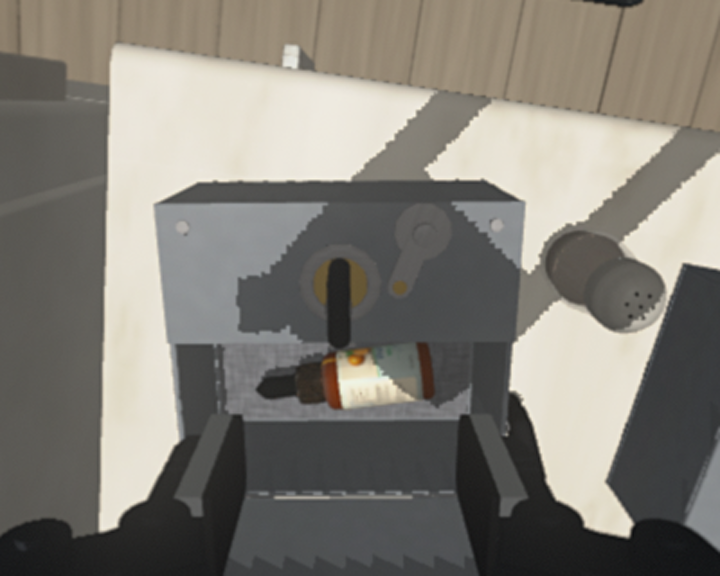

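The key's bow runs from about crop (340,258) to (340,347), in line with the image's vertical, so the yaw is right. I'll check it against the model and work out the descent.

Run:
```python
from h import *
s=load('w2'); c,n=np.cos(np.radians(7.9)),np.sin(np.radians(7.9)); k=np.array([472.7,-274.3,0])
loc=lambda x,y,z:k+[c*x-n*y,n*x+c*y,z]
names=['bow back top','bow front top','keyhole','box FR','box FL']; P=[loc(15,0,130),loc(-15,0,130),loc(0,0,86),loc(-36,-80,85),loc(-36,80,85)]
for m,p in zip(names,proj(s,P)): print(m,((p-[120,60])*1.8).round(1))
for z in (150,98): print(rel([472.7,-274.3,z],-172))
```

```text
bow back top [339.6 354.4]
bow front top [339.2 279.5]
keyhole [341.1 286.8]
box FR [154.8 205.2]
box FL [527.  205.6]
(array([ 0.08, -0.31,  7.2 ]), array([-0.   ,  0.001, -0.001]))
(array([ 0.08, -0.31, 12.4 ]), array([-0.   ,  0.001, -0.001]))
```

```bash
python3 -m handwheel '{"series": [[[0.15,-0.3,3,0,0,0,0.6],[0.2,-0.3,7,0,0,0,0.6],[0.2,-0.3,10,0,0,0,0.6],[0.2,-0.3,12,0,0,0,0.6],[0.2,-0.3,12.3,0,0,0,0.6],[0.2,-0.3,12.3,0,0,0,0.6],[0.2,-0.3,12.3,0,0,0,0.3],[0.2,-0.3,12.3,0,0,0,0],[0.2,-0.3,12.3,0,0,0,0],[0.2,-0.3,12.3,0,0,0,0],[0.2,-0.3,12.3,0,0,0,0],[0.2,-0.3,12.3,0,0,0,0]]]}' 60
```

```text
time: 4.32
tool_pos: [471.4, -275.8, 99.1]
tcp_rot: [-180.0, 0.1, -172.1]
ft_force: [-0.3, 1.6, 6.3]
finger_gap: 8.1
grip_force: 60.5
```

```bash
python3 -m handwheel '{"series": [[[0,0,-0.5,0,0,0,0],[0,0,-1.5,0,0,0,0],[0,0,-3,0,0,0,0],[0,0,-5,0,0,0,0],[0,0,-8,0,0,0,0],[0,0,-10,0,0,0,0],[0,0,-10,0,0,0,0],[0,0,-10,0,0,0,0]]]}'
python3 - <<'E'
from h import *
s=snap('wrist','w3'); print(status.sense()['tool_pos'],status.sense()['tcp_rot'])
cv2.imwrite('pics/w3c.png',cv2.resize(s['img'][100:400,150:470,::-1],None,fx=2,fy=2,interpolation=2))
E
```

```text
time: 5.32
tool_pos: [470.5, -275.3, 197.4]
tcp_rot: [180.0, -0.0, -172.1]
ft_force: [-0.1, 1.1, -0.8]
finger_gap: 8.3
grip_force: 59.7
[ 470.26163643 -275.09764011  196.94135906] [ 1.79918528e+02 -8.97274587e-02 -1.72139396e+02]
```

View pics/w3c.png

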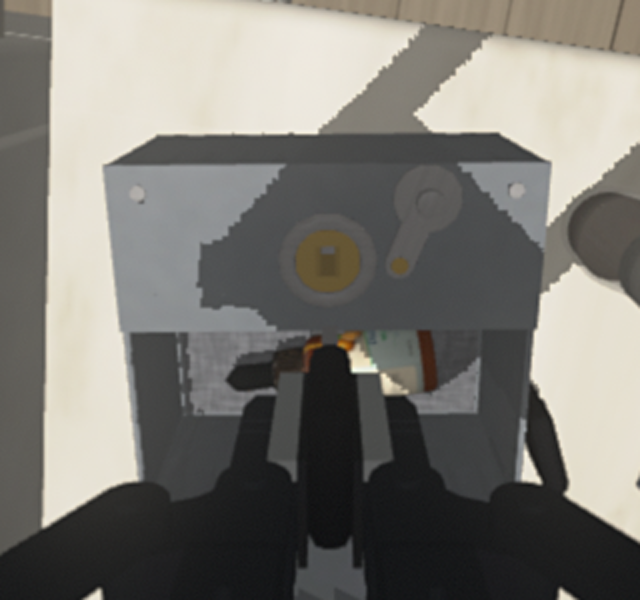

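The key is out and hangs straight in the fingers. The empty open slot shows at crop (328,261), which I'll use as the alignment reference. Next I'll go to the same relative pose over the shut box.

```bash
python3 -m handwheel '{"series": [[[-0.7,3,0,0,0,0.02,0],[-1.6,7,0,0,0,0.06,0],[-2.6,11.5,0,0,0,0.1,0],[-3.6,16,0,0,0,0.15,0],[-4.5,20.2,0,0,0,0.194,0],[-5.3,23.8,0,0,0,0.194,0],[-5.8,26,0,0,0,0.194,0],[-5.94,26.64,0,0,0,0.194,0],[-5.94,26.64,0,0,0,0.194,0],[-5.94,26.64,0,0,0,0.194,0]]]}'
python3 - <<'E'
from h import *
s=snap('wrist','w4'); print(status.sense()['tool_pos'],status.sense()['tcp_rot'])
a=load('w3')['img'][100:400,150:470,::-1];b=s['img'][100:400,150:470,::-1]
cv2.imwrite('pics/w4c.png',cv2.resize(b,None,fx=2,fy=2,interpolation=2))
for im,S in((a,load('w3')),(b,s)):
    h=cv2.cvtColor(im,cv2.COLOR_BGR2HSV); m=cv2.inRange(h,(15,90,60),(35,255,255)); n,l,st,ce=cv2.connectedComponentsWithStats(m)
    for i in range(1,n):
        if st[i,4]>150 and ce[i,1]<160: print(st[i],ce[i].round(2),onplane(S,ce[i]+[150,100],86).round(1))
E
```

```text
time: 6.62
tool_pos: [493.1, -4.4, 198.0]
tcp_rot: [-180.0, -0.0, 176.7]
ft_force: [0.6, -0.3, -1.4]
finger_gap: 7.9
grip_force: 59.7
[493.21400602  -4.41733771 198.08947985] [-1.79986382e+02 -1.95353160e-02  1.76682085e+02]
[148 115  32  31 744] [163.43 130.35] [ 471.4 -275.2   86. ]
[152 115  32  31 685] [167.41 129.93] [493.9  -1.5  86. ]
```

View pics/w4c.png

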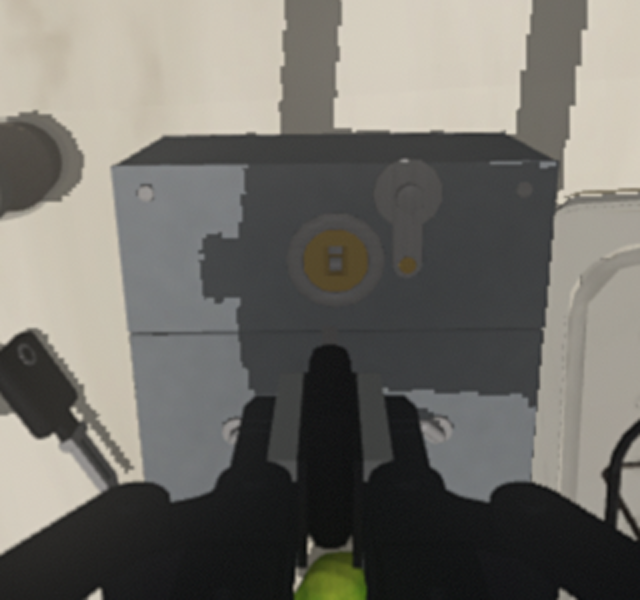

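The cover is at about 1.57 rad and clear, and the pins can be seen in the slot. The brass sits 4 px to the right of the reference, which means a 2.9 mm shift along tool y. I'll shift and then lower to just above the face.

```bash
python3 -m handwheel '{"series": [[[0,0.29,1,0,0,0,0],[0,0.29,3,0,0,0,0],[0,0.29,5,0,0,0,0],[0,0.29,6.5,0,0,0,0],[0,0.29,6.9,0,0,0,0],[0,0.29,6.9,0,0,0,0],[0,0.29,6.9,0,0,0,0]]]}'
python3 - <<'E'
from h import *
s=snap('wrist','w5'); print(status.sense()['tool_pos'],status.sense()['ft_force'])
cv2.imwrite('pics/w5c.png',cv2.resize(s['img'][180:330,230:400,::-1],None,fx=4,fy=4,interpolation=2))
E
```

```text
time: 7.55
tool_pos: [494.1, -0.7, 130.2]
tcp_rot: [-180.0, 0.1, 176.7]
ft_force: [-0.2, -0.2, -1.2]
finger_gap: 8.2
grip_force: 59.7
[494.14251203  -0.69358407 130.22527819] [-0.66525863  0.79451447 -0.40210925]
```

View pics/w5c.png

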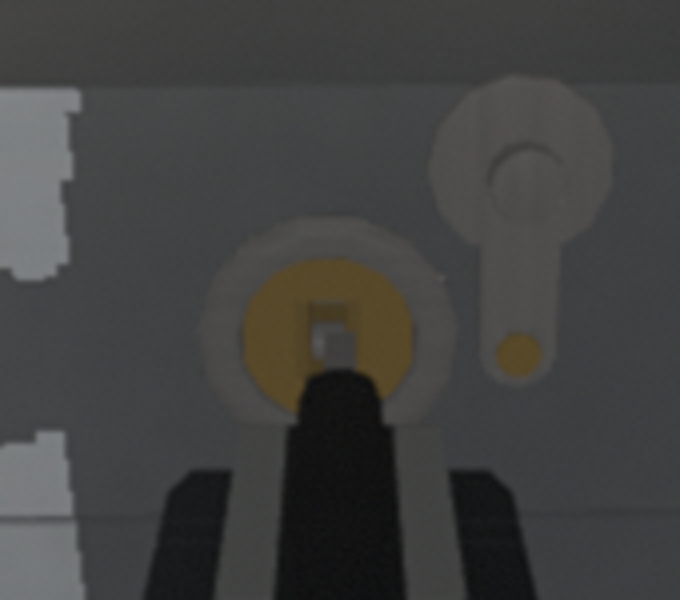

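Run:
```python
from h import *
for f,y in(('w3',-172.1),('w4',176.7),('w5',176.7)):
    S=load(f); im=S['img'][:,:,::-1]; h=cv2.cvtColor(np.ascontiguousarray(im),cv2.COLOR_BGR2HSV); m=cv2.inRange(h,(15,90,40),(35,255,255)); m[:, :280]=0; m[:,340:]=0; m[:200]=0; m[290:]=0
    n,l,st,ce=cv2.connectedComponentsWithStats(m); i=1+st[1:,4].argmax(); x0,y0,w,hh,_=st[i]
    top=np.array([x0+(w-1)/2, y0+(w-1)/2 if f=='w5' else y0+(hh-1)/2]); P=onplane(S,top,86)
    C=-np.array(S['R']).T@S['t']; t=Ro.from_euler('xyz',[180,0,y],degrees=True).inv().apply(P-C)
    print(f,st[i],top,P.round(2),'keyhole from camera, tool axes',t.round(2),C.round(1))
    R=Ro.from_euler('xyz',[180,0,y],degrees=True).inv().as_matrix()@np.array(S['R']).T; print(Ro.from_matrix(R).as_euler('xyz',degrees=True).round(2))
```

```text
w3 [298 215  32  31 744] [313.5 230. ] [ 471.12 -275.15   86.  ] keyhole from camera, tool axes [-78.28  -0.98 254.29] [ 393.5 -284.9  340.3]
[-1.782e+01 -2.000e-02  9.005e+01]
w4 [302 215  32  31 685] [317.5 230. ] [493.96  -1.42  86.  ] keyhole from camera, tool axes [-78.57   1.74 254.78] [415.4   1.4 340.8]
[-1.785e+01 -9.000e-02  9.002e+01]
w5 [ 291  245   42   38 1020] [311.5 265.5] [494.74  -1.48  86.  ] keyhole from camera, tool axes [-78.89  -1.93 186.84] [416.1   5.  272.8]
[-1.796e+01 -7.000e-02  8.997e+01]
```

```bash
python3 -m handwheel '{"series": [[[-0.04,-0.09,0,0,0,0,0],[-0.04,-0.09,0.2,0,0,0,0],[-0.04,-0.09,0.4,0,0,0,0],[-0.04,-0.09,0.6,0,0,0,0],[-0.04,-0.09,0.8,0,0,0,0],[-0.04,-0.09,0.9,0,0,0,0],[-0.04,-0.09,0.9,0,0,0,0]]]}'
```

```text
time: 8.48
tool_pos: [493.7, -1.6, 120.2]
tcp_rot: [-180.0, -0.0, 176.7]
ft_force: [0.4, 0.0, -0.1]
finger_gap: 8.2
grip_force: 59.7
```

No force at z = 120, so the tip is already inside the slot. I'll press on down.

```bash
python3 -m handwheel '{"series": [[[0,0,0.2,0,0,0,0],[0,0,0.4,0,0,0,0],[0,0,0.6,0,0,0,0],[0,0,0.8,0,0,0,0],[0,0,1.0,0,0,0,0],[0,0,1.2,0,0,0,0],[0,0,1.2,0,0,0,0]]]}' 80
```

```text
time: 9.35
tool_pos: [493.5, -1.6, 107.8]
tcp_rot: [-180.0, -0.0, 176.7]
ft_force: [-1.7, -1.1, -0.4]
finger_gap: 7.8
grip_force: 82.9
```

```bash
python3 -m handwheel '{"series": [[[0,0,0.2,0,0,0,0],[0,0,0.4,0,0,0,0],[0,0,0.6,0,0,0,0],[0,0,0.75,0,0,0,0],[0,0,0.9,0,0,0,0],[0,0,0.95,0,0,0,0],[0,0,0.95,0,0,0,0]]]}' 80
```

```text
time: 10.22
tool_pos: [494.8, -1.6, 99.3]
tcp_rot: [-180.0, 0.1, 176.7]
ft_force: [1.5, -1.5, 3.5]
finger_gap: 8.0
grip_force: 83.5
```

```bash
python3 -m handwheel '{"series": [[[0,0,0.05,0,0,0,0],[0,0,0.1,0,0,0,0],[0,0,0.15,0,0,0,0],[0,0,0.15,0,0,0,0]]]}' 90
```

```text
time: 10.72
tool_pos: [494.9, -1.7, 98.9]
tcp_rot: [-180.0, 0.1, 176.8]
ft_force: [-5.1, -0.5, 14.0]
finger_gap: 7.3
grip_force: 89.6
```

```bash
python3 -m handwheel '{"series": [[[0,0,0.05,0,0,0,0],[0,0,0.1,0,0,0,0],[0,0,0.1,0,0,0,0]]]}' 90
python3 - <<'E'
from h import *
s=snap('wrist','w6')
cv2.imwrite('pics/w6c.png',cv2.resize(s['img'][200:400,210:430,::-1],None,fx=3,fy=3,interpolation=2))
E
```

```text
time: 11.1
tool_pos: [495.0, -1.6, 98.6]
tcp_rot: [-180.0, 0.1, 176.8]
ft_force: [-7.0, -0.7, 20.0]
finger_gap: 7.3
grip_force: 90.5
```

View pics/w6c.png

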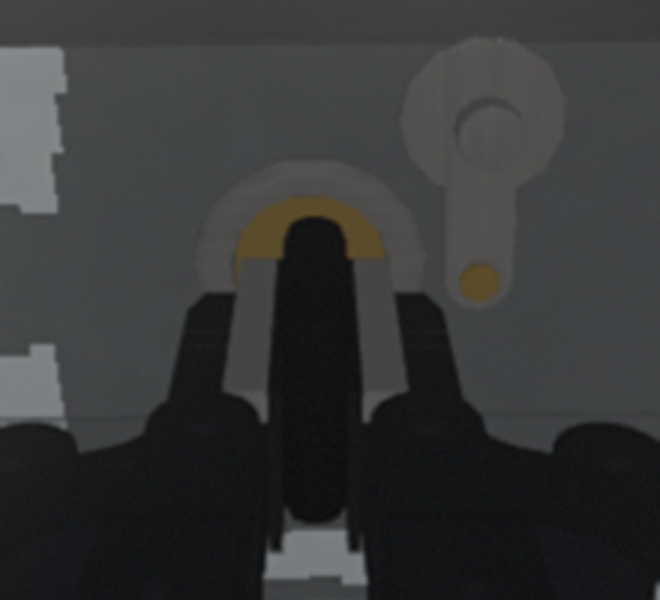

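The shoulder is down on the face: TCP z is the same as when it sat home in the open box, with a solid 20 N reaction. I'll ease off a little and start turning clockwise.

```bash
python3 -m handwheel '{"series": [[[0.03,0,-0.08,0,0,0.05,0],[0.03,0,-0.08,0,0,0.15,0],[0.03,0,-0.08,0,0,0.25,0],[0.03,0,-0.08,0,0,0.35,0],[0.03,0,-0.08,0,0,0.45,0],[0.03,0,-0.08,0,0,0.5,0],[0.03,0,-0.08,0,0,0.5,0]]]}' 100
python3 -c "
from h import *
print(status.sense()['wrist_torque'])"
```

```text
time: 12.02
tool_pos: [494.9, -2.3, 98.7]
tcp_rot: [180.0, 0.2, 148.0]
ft_force: [-1.3, -3.9, 10.4]
finger_gap: 7.5
grip_force: 97.9
[-0.77061222  0.29788956  0.0318471 ]
```

The torque of about 0.03 N·m matches the plug's spring, so the plug is turning. I'll continue to the stop.

```bash
python3 -m handwheel '{"series": [[[0,0,0,0,0,0.12,0],[0,0,0,0,0,0.25,0],[0,0,0,0,0,0.38,0],[0,0,0,0,0,0.51,0],[0,0,0,0,0,0.64,0],[0,0,0,0,0,0.77,0],[0,0,0,0,0,0.9,0],[0,0,0,0,0,1.03,0],[0,0,0,0,0,1.12,0],[0,0,0,0,0,1.18,0],[0,0,0,0,0,1.18,0]]]}' 110
python3 -c "
from h import *
print(status.sense()['wrist_torque'])"
```

```text
time: 13.4
tool_pos: [493.8, -3.1, 98.7]
tcp_rot: [180.0, 0.2, 80.4]
ft_force: [-8.5, -6.8, 17.3]
finger_gap: 7.1
grip_force: 109.2
[-1.4785488   1.66669683  0.09729402]
```

```bash
python3 -m handwheel '{"series": [[[-0.04,-0.03,0,0,0,0.03,0],[-0.08,-0.07,0,0,0,0.06,0],[-0.08,-0.07,0,0,0,0.09,0],[-0.08,-0.07,0,0,0,0.12,0],[-0.08,-0.07,0,0,0,0.12,0],[-0.08,-0.07,0,0,0,0.12,0]]]}' 110
python3 -c "
from h import *
print(status.sense()['wrist_torque'],status.sense()['joint_pos'])"
```

```text
time: 14.15
tool_pos: [493.3, -3.1, 98.6]
tcp_rot: [179.9, 0.1, 73.6]
ft_force: [-6.3, -4.7, 15.6]
finger_gap: 7.3
grip_force: 109.0
[-0.79244974  1.21673316  0.08714482] [-6.24967036e+00 -3.09107284e+00  1.10372503e+02 -8.71779838e-02
  7.26378615e+01  1.01613211e+01]
```

```bash
python3 -m handwheel '{"series": [[[-0.04,-0.03,0,0,0,0.04,0],[-0.06,-0.05,0,0,0,0.08,0],[-0.06,-0.05,0,0,0,0.1,0],[-0.06,-0.05,0,0,0,0.1,0]]]}' 120
python3 - <<'E'
from h import *
print(status.sense()['wrist_torque'])
s=snap('wrist','w7');d=snap('side','s7')
a=cv2.resize(s['img'][120:400,180:460,::-1],(560,560),interpolation=2)
cv2.imwrite('pics/w7c.png',a)
E
```

```text
time: 14.65
tool_pos: [493.1, -3.0, 98.7]
tcp_rot: [179.9, -0.0, 67.9]
ft_force: [-3.8, -2.1, 13.7]
finger_gap: 7.3
grip_force: 117.6
[-0.37719802  0.74017022  0.20380441]
```

View pics/w7c.png

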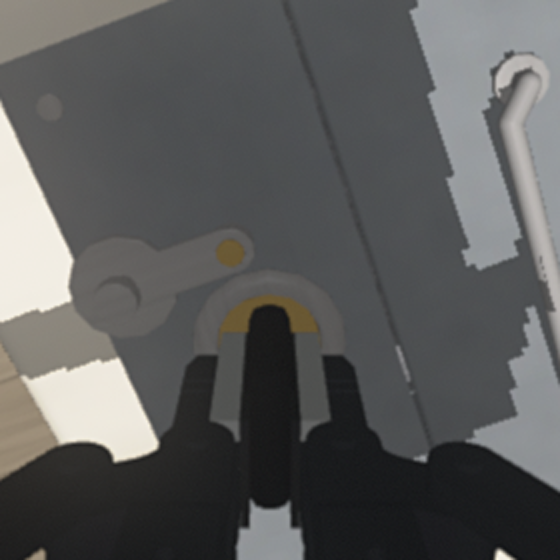

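The torque jumped to 0.20 N·m, well above the spring's 0.07, so the plug is against its stop. The key is still gripped and pressed home, and the cover has not moved. Handing in.

```bash
python3 -c "
from h import *
print(r.hand_in())"
```

```text
the job is handed in; nothing more can be done
None
```

I handed the job in at about 15 s: the key went from the open box into the shut box, fully home, and was turned clockwise to its stop, and the arm is still gripping it and holding it turned. The dust cover was already aside, so I left it, and no other object was moved; no verdict came back.

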